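# Bleed the spray-lubrication pot

## Task

Bleed the air out of the spray-lubrication pot before it is refilled. Back the small knurled lock nut of the bleed valve on the lid off by a good full turn (anticlockwise seen from above), then push the freed valve pin all the way in to its stop with the fingertips, hold it there for two seconds and let it spring back, leaving the nut backed off. The pin is slender and bends: feel for its stop and never load it with more than 15 N, and do not disturb the things lying around.

Things in the scene. Friction and masses are not known exactly. Their poses are not given: they have to be found in the camera images.
- nut_mid (a point): Centre of the knurled brass lock nut (14 mm diameter, 9 mm high), on the bleed valve's upright axis, half way up the nut; 30.5 mm above the pot's lid when tight. It sits on top of the valve's brass stem (11 mm diameter, foot 18 mm) on the side of the lid nearest the robot. Within 55 mm of the axis nothing else stands more than 7 mm above the lid. The point turns with the nut.
- pin_top (a point): Centre of the flat top of the steel valve pin, on the same upright axis as the nut. The pin's head is 8.4 mm in diameter and 3.5 mm high, on a 5 mm shank. Its top is 14 mm above nut_mid when the nut is tight, less as the nut climbs, 11 mm after one turn. It goes down as the pin is pressed.
- lock_nut (a joint): Angle of the lock nut, rad: 0 = screwed down tight; grows as it is unscrewed, anticlockwise from above, to 9.0 (end of the thread: it cannot come off). Starts at 0 to 0.5. It climbs 3 mm per turn along the pin, turns stiffly (about 0.05 N m all the way) and stays where it is left. A grip of about 30 N holds it.
- pin_travel (a joint): How far the pin is pressed in, m: 0 = sprung out, 0.003 = on its hard stop. The spring gives 5.5 N at first, 8 N at the stop. The nut rides on the pin and bars it: pressed, it is stopped where the nut meets the stem, so one turn frees the whole stroke. A nut held at a fixed height while it is turned pushes the pin in (0.5 mm per rad) unless the hand rises with it.
- valve_pin: The steel valve pin (without the nut). Its origin is on the valve's axis, 18.5 mm under its top; z up. It may spin about its axis.
- pot_unit: The unit, bolted down: round aluminium pot (lid 172 mm diameter, its top 130 mm above the bench), and on its left a filter regulator 161 mm high, on a plate 200 x 320 mm. Origin under the pot's centre at bench height; the bleed valve is at x = -52 mm, y = 0 in its frame, z up. Also on it: filler plug, relief valve with ring (42 mm above the lid), gauge, outlet tap: not part of the work.
- blow_gun: Blue air blow gun with a thin steel nozzle, 240 mm long, lying loose on the bench to the unit's right. Leave alone.
- turned_ring: Turned aluminium ring, 72 mm diameter, 18 mm high, loose on the bench on the robot's side of the unit. Leave alone.
- wrench: Steel spanner, 160 mm long, loose on the bench behind the unit. Leave alone.
- oil_bottle: White oil bottle, 60 mm diameter, 150 mm high, standing loose behind and to the right of the unit. Leave alone.

How it is judged:
By the outcome, as a careful person would: the job done as asked, in the order asked, and still so for the second after the job is handed in, with the robot touching nothing.
It also fails if it takes over 72 s, if anything falls off the work surface, if the arm or the gripper's body presses on something with over 40 N, if the wrist force passes 120 N, or if a joint passes its speed limit or range.

## Robot

A 6-joint arm with a two-finger parallel gripper is mounted at the origin on the work surface. World frame = base frame: x ahead of the robot, y to its left, z up, the work surface at z = 0. Lengths are in mm, angles in rad, forces in N, time in s.
With the tool pointing down it reaches from about 275 to 750 mm from the base axis. Payload 10.2 kg.
Tool frame: the origin (TCP) lies between the finger pads; the fingertips stand ctrl.tips_ahead ahead of it and the grasp point (between the pads) lies 8 mm behind it (ctrl.tips_ahead is the distance from the TCP to the fingertips, in mm); z points along the fingers, y is the direction in which the jaws open and shut (so a half turn about z gives the same grasp; the last joint's range is limited). The gripper opens to 85 mm and grips with 20 to 120 N. Pads are 22 mm wide; open, the fingers measure 114 mm over their backs; the gripper's body (76 mm by 85 mm) begins 54 mm behind the grasp point. The pads swing forward as they close: fully open they stand 13 mm farther back than shut.
Start: joints at [0.904, 0.313, 1.498, -0, 1.331, -0.223], TCP at [225.435, 474.142, 242.294] pointing down, gripper open.
Joint ranges: [-2.94, 2.94], [-0.97, 2.17], [0.19, 2.56], [-1.23, 4.37], [0.02, 3.11], [-2.88, 2.88]. Speed limits (rad/s): [2.39, 2.39, 3.01, 3.14, 3.14, 3.14].

## Interface

Orientations are given as a unit quaternion [w, x, y, z].
In Python, from rig import ctrl gives the robot as it stands. The module is installed in compiled form; this text tells all that it offers.
- The arm moves only by the tool move_arm, never from a script. Its argument "motion" is a list of rows, each an object with "offset": the shift along the tool's x, y, z in m, a list of three; "angular": the turn, a rotation vector about the tool's x, y, z in degrees, a list of three; "jaw": the finger opening in m, from 0 to 0.0854. In form: [{"offset": [tx, ty, tz], "angular": [ax, ay, az], "jaw": jaw}, ...]. A call has 1 to 5 rows; each row is the pose to reach, as a shift and turn from the pose commanded when the call began, along the tool's axes at that moment; what a row does not reach only later rows make up. A row lasts 1/8 s, in which the tool goes at most 62.5 mm and 10.7 degrees, less where a joint would pass 70% of its speed; a pose out of reach is approached as far as the arm can. A call with a gripper value outside its range is refused whole. The fingers move at their own pace and stop on an object; "squeeze" is the grip in N (left out, the last holds). Time passes only in rows, so rows that repeat a pose let the fingers close. It gives the time, the measured TCP pose, the force and the opening at its end, in the units of the state.
- ctrl.sense(): the state, without advancing time (a new reading comes with each control period).
- ctrl.capture(name): name is "side" or "top" or "wrist"; returns a dict with "img" (480x640x3 uint8, red, green, blue), "intrinsics" (3x3 intrinsics, pixels), "k1" (the pictures are not rectified: a ray, as slopes to the right and down, at radius r is drawn at 1 + k1 r^2 times it, then the intrinsics apply), "rvec" (rotation vector, rad) and "tvec" (3), from world to camera coordinates, as OpenCV has them. Camera axes: x right, y down, z forward; pixel columns grow to the right and rows downward; lengths in mm; the calibration is good to about 2 mm. A picture is of the moment at which its call begins. There is no depth.
- ctrl.finish_job(): hands the job in, once; it reports no verdict.
The state is a dict: "time_s": time; "joints": joint angles; "dq": joint speeds; "tau": joint torques, N m; "eef_pos": TCP position; "ee_rot": TCP orientation; "force": force on the tool from outside, world axes, zero at the start; "wrist_torque": the same for the moment, N m; "grip_width": opening from 0.0 (shut) to 1.0 (fully open).
Only numpy, scipy, OpenCV 4.12 (cv2) and the standard library are available. Lean on these libraries where they do the work, as an engineer would, in place of code of your own. Each camera call takes 0.05 s, during which the arm holds its last target. There are 200 camera calls.

## Working session

There is one attempt and no reset: what is moved stays moved. The work goes in short steps, Python scripts to look and compute and a tool call to move; the robot and the scene stay as the last step left them, time stands still between calls to the robot, and variables do not carry over. Pictures are saved under pics/ and viewed, about 8 in all and at most 12, crops included, and the job is handed in when it is done.

Besides the shell and the picture viewer there is one more tool, called after "Call:" by a JSON object that holds its "op" and its "data". move_arm: Moves the arm, as the interface text tells. Its arguments: {"type":"object","properties":{"motion":{"type":"array","items":{"type":"object","properties":{"offset":{"type":"array","items":{"type":"number"}},"angular":{"type":"array","items":{"type":"number"}},"jaw":{"type":"number"}}}},"squeeze":{"type":"number"}},"required":["motion"]}

```bash
mkdir -p pics
cat > h.py <<'E'
import numpy as np, cv2, json
from rig import ctrl
def cap(n,f):
    c=ctrl.capture(n); cv2.imwrite('pics/%s.png'%f,c['img'][:,:,::-1])
    np.savez('pics/%s.npz'%f,**{k:np.array(c[k]) for k in('intrinsics','k1','rvec','tvec')}); return c
def load(f): return dict(np.load('pics/%s.npz'%f))
def ray(c,u,v):
    K=np.array(c['intrinsics']);k=float(c['k1'])
    d=np.array([k,0,0,0,0.]) # same form as OpenCV k1
    p=cv2.undistortPoints(np.array([[[u,v]]],float),K,d)[0,0]
    R=cv2.Rodrigues(np.array(c['rvec'],float))[0]; t=np.array(c['tvec'],float).ravel()
    return -R.T@t, R.T@np.array([p[0],p[1],1])
def atz(c,u,v,z):
    o,d=ray(c,u,v); return o+d*(z-o[2])/d[2]
def proj(c,P):
    return cv2.projectPoints(np.array(P,float).reshape(-1,3),np.array(c['rvec'],float),np.array(c['tvec'],float),np.array(c['intrinsics']),np.array([float(c['k1']),0,0,0,0]))[0].reshape(-1,2)
def tri(L):
    A=np.zeros((3,3));b=np.zeros(3)
    for c,u,v in L:
        o,d=ray(c,u,v);d=d/np.linalg.norm(d);M=np.eye(3)-np.outer(d,d);A+=M;b+=M@o
    return np.linalg.solve(A,b)
E
python3 - <<'E'
from h import *
for n in('side','top','wrist'): 
    c=cap(n,n+'0'); print(n,ray(c,320,240))
print(ctrl.sense(),ctrl.tips_ahead)
a=[cv2.imread('pics/%s0.png'%n) for n in('side','top')]
E
```

```text
side (array([  88.55371013, -722.37486672, 1049.88468533]), array([ 0.38313871,  0.56725373, -0.72904619]))
top (array([ 435.32650732,   -2.29078305, 1366.91321728]), array([ 0.11005839, -0.03037478, -0.99358622]))
wrist (array([156.57369816, 507.0489161 , 373.00167212]), array([ 0.26913274, -0.13916828, -0.95304939]))
{'time_s': 0.15, 'joints': array([ 9.03546349e-01,  3.13318651e-01,  1.49821645e+00, -3.55860262e-05,
        1.33100356e+00, -2.23404683e-01]), 'dq': array([ 0.00143186,  0.00012168, -0.00327528,  0.00134705, -0.00133145,
       -0.0005554 ]), 'tau': array([ 1.51120257e-03, -4.12363136e+01, -2.59798801e+01, -2.14565493e-04,
        3.15885183e-03, -4.91162098e-07]), 'eef_pos': array([225.35627806, 473.98438997, 241.88534322]), 'ee_rot': array([-1.88150365e-04,  2.20101371e-01,  9.75476890e-01, -4.34313346e-04]), 'force': array([ 0.33963954,  0.41414738, -0.23422501]), 'wrist_torque': array([-0.03007993, -0.00412671,  0.00773893]), 'grip_width': 1.000745444950725} 11.0
```

View pics/top0.png

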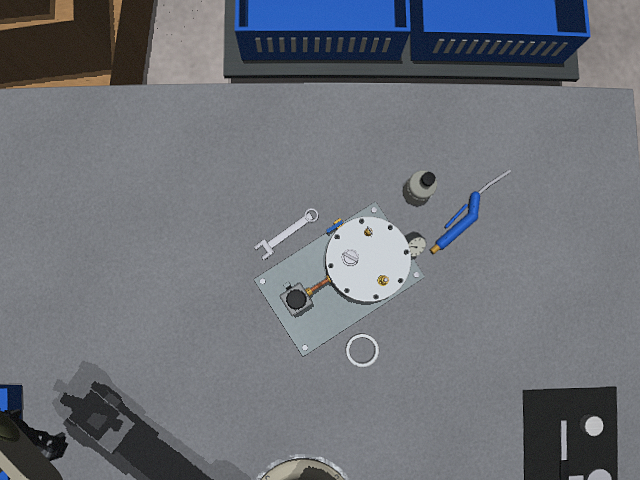

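View pics/side0.png

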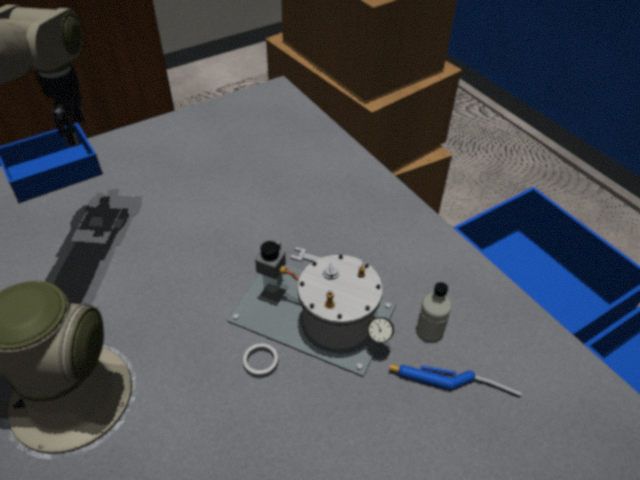

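Top view: bleed valve on the lid about (383,280), relief valve (368,231), ring (362,350). Side view: bleed valve about (330,299).

Run:
```python
from h import *
t=load('top0');s=load('side0')
for z in(130,165,174):print(z,atz(t,383,280,z),atz(s,330,297,z))
print(tri([(t,383,280),(s,330,297)]))
print('lid',atz(t,368.5,259.5,130),atz(s,341,288,130))
for f,(u,v),n in(('top0',(383,280),'a'),('side0',(330,297),'b')):
    im=cv2.imread('pics/%s.png'%f)[v-30:v+30,u-40:u+40]
    cv2.imwrite('pics/c%s.png'%n,cv2.resize(im,None,fx=5,fy=5,interpolation=cv2.INTER_CUBIC))
cv2.imwrite('pics/c.png',np.hstack([cv2.imread('pics/ca.png'),cv2.imread('pics/cb.png')]))
# wrist cam in tool frame
from scipy.spatial.transform import Rotation as R
w=load('wrist0');st=ctrl.sense();q=st['ee_rot'];Rt=R.from_quat([q[1],q[2],q[3],q[0]])
o,d=ray(w,320,240);print('cam in tool',Rt.inv().apply(o-st['eef_pos']),Rt.inv().apply(d));print(Rt.as_matrix())
```

```text
130 [ 491.48586372 -164.89031745  130.        ] [ 503.89981617 -147.72352582  130.        ]
165 [ 489.89676478 -160.28936112  165.        ] [ 488.09662481 -169.58800215  165.        ]
174 [ 489.48813934 -159.10625806  174.        ] [ 484.03294703 -175.21029606  174.        ]
[ 491.61330568 -162.36656262  154.35244314]
lid [ 532.63961751 -136.54717922  130.        ] [ 535.33875918 -140.67188887  130.        ]
cam in tool [  76.33950992    0.2032081  -131.10314955] [-0.30298422 -0.00923024  0.95300511]
[[-9.03110702e-01  4.29407438e-01 -5.58258592e-04]
 [ 4.29407764e-01  9.03110396e-01 -7.64500958e-04]
 [ 1.75886741e-04 -9.30149571e-04 -9.99999552e-01]]
```

View pics/c.png

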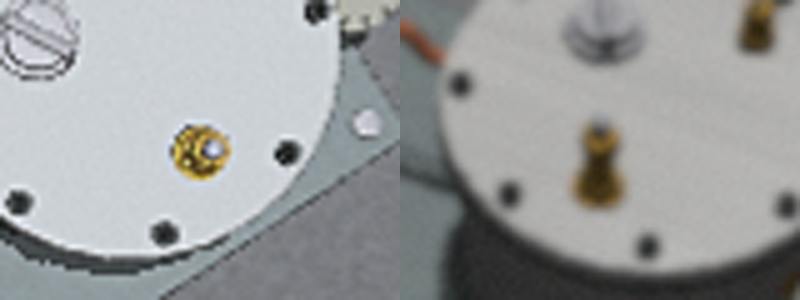

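Run:
```python
from h import *
t=load('top0');s=load('side0')
P=tri([(t,385.4,279.2),(s,329.6,291.6)]);print('pin',P,atz(t,385.4,279.2,174.5),atz(s,329.6,291.6,174.5))
from scipy.spatial.transform import Rotation as R
st=ctrl.sense();q=st['ee_rot'];Rt=R.from_quat([q[1],q[2],q[3],q[0]])
T=np.array([*((atz(t,385.4,279.2,174.5)+atz(s,329.6,291.6,174.5))[:2]/2),255])
print(T,Rt.inv().apply(T-st['eef_pos']))
print(st['joints'],np.degrees(np.arctan2(T[1],T[0])))
```

```text
pin [ 490.90476107 -163.77816838  173.52893227] [ 490.96125333 -163.70236375  174.5       ] [ 490.35228206 -164.35084344  174.5       ]
[ 490.65676769 -164.0266036   255.        ] [-513.56027929 -462.28455623  -12.77499717]
[ 9.03546349e-01  3.13318651e-01  1.49821645e+00 -3.55860262e-05
  1.33100356e+00 -2.23404683e-01] -18.484786535063872
```

Call:
{"op": "move_arm", "data": {"motion": [{"offset": [-0.043,-0.0385,-0.001],"angular": [0,0,0],"jaw": 0.0854},{"offset": [-0.086,-0.077,-0.002],"angular": [0,0,0],"jaw": 0.0854},{"offset": [-0.129,-0.116,-0.003],"angular": [0,0,0],"jaw": 0.06},{"offset": [-0.172,-0.154,-0.005],"angular": [0,0,0],"jaw": 0.04},{"offset": [-0.215,-0.193,-0.006],"angular": [0,0,0],"jaw": 0.04}], "squeeze": 30}}

```text
time_s: 0.78
eef_pos: [337.1, 205.8, 248.4]
ee_rot: [0.0, 0.22, 0.976, 0.0]
force: [0.6, 0.6, 0.5]
grip_width: 0.466
```

Call:
{"op": "move_arm", "data": {"motion": [{"offset": [-0.043,-0.0385,-0.001],"angular": [0,0,0],"jaw": 0.04},{"offset": [-0.086,-0.077,-0.002],"angular": [0,0,0],"jaw": 0.04},{"offset": [-0.129,-0.116,-0.003],"angular": [0,0,0],"jaw": 0.04},{"offset": [-0.172,-0.154,-0.005],"angular": [0,0,0],"jaw": 0.04},{"offset": [-0.215,-0.193,-0.005],"angular": [0,0,0],"jaw": 0.04}]}}

```text
time_s: 1.4
eef_pos: [448.5, -61.1, 253.4]
ee_rot: [0.0, 0.22, 0.975, 0.0]
force: [1.3, 0.2, -0.5]
grip_width: 0.467
```

Call:
{"op": "move_arm", "data": {"motion": [{"offset": [-0.03,-0.027,-0.001],"angular": [0,0,0],"jaw": 0.04},{"offset": [-0.06,-0.055,-0.001],"angular": [0,0,0],"jaw": 0.04},{"offset": [-0.0835,-0.0763,-0.002],"angular": [0,0,0],"jaw": 0.04},{"offset": [-0.0835,-0.0763,-0.002],"angular": [0,0,0],"jaw": 0.04}]}}

```text
time_s: 1.9
eef_pos: [490.8, -165.3, 254.6]
ee_rot: [-0.0, 0.221, 0.975, 0.0]
force: [0.5, 0.0, -0.0]
grip_width: 0.463
```

Run:
```python
from h import *
c=cap('wrist','w1');st=ctrl.sense();print(st['time_s'],st['eef_pos'],st['ee_rot'],st['joints'],st['grip_width'],st['force'])
print(proj(c,[[490.7,-164,174.5],[490.7,-164,160.5]]))
```

```text
1.95 [ 490.50373398 -164.04341266  254.74556335] [-5.77695409e-04  2.20584719e-01  9.75367612e-01  2.61860793e-04] [-5.49605974e-01  2.87194909e-01  1.49931351e+00  1.27533072e-04
  1.35634665e+00 -1.67560160e+00] 0.4712210084319245 [0.36144506 0.44059954 0.54415362]
[[325.5552108  255.58700254]
 [325.45680842 247.05959423]]
```

View pics/w1.png

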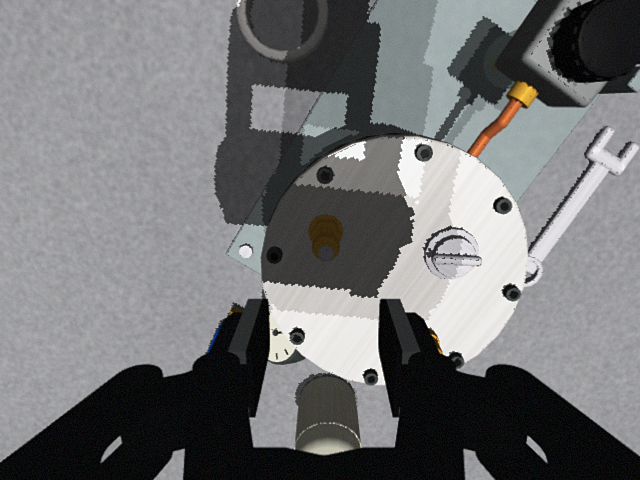

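Wrist view: pin top at about (325.5,254), against a prediction of (325.6,255.6), so they agree. Now I turn to the start of the unscrewing stroke.

Call:
{"op": "move_arm", "data": {"motion": [{"offset": [0,0,0],"angular": [0,0,10],"jaw": 0.03},{"offset": [0,0,0],"angular": [0,0,20],"jaw": 0.03},{"offset": [0,0,0],"angular": [0,0,30],"jaw": 0.03},{"offset": [0,0,0],"angular": [0,0,40],"jaw": 0.03},{"offset": [0,0,0],"angular": [0,0,50],"jaw": 0.03}]}}

```text
time_s: 2.58
eef_pos: [490.4, -162.6, 255.4]
ee_rot: [-0.0, 0.614, 0.79, 0.0]
force: [0.5, 0.3, -0.5]
grip_width: 0.354
```

Call:
{"op": "move_arm", "data": {"motion": [{"offset": [0,0,0],"angular": [0,0,10],"jaw": 0.03},{"offset": [0,0,0],"angular": [0,0,20],"jaw": 0.03},{"offset": [0,0,0],"angular": [0,0,30],"jaw": 0.03},{"offset": [0,0,0],"angular": [0,0,40],"jaw": 0.03},{"offset": [0,0,0],"angular": [0,0,50],"jaw": 0.03}]}}

```text
time_s: 3.2
eef_pos: [490.4, -162.6, 255.4]
ee_rot: [-0.0, 0.89, 0.456, -0.0]
force: [0.3, -0.3, -0.4]
grip_width: 0.348
```

Call:
{"op": "move_arm", "data": {"motion": [{"offset": [0,0,0],"angular": [0,0,10],"jaw": 0.03},{"offset": [0,0,0],"angular": [0,0,20],"jaw": 0.03},{"offset": [0,0,0],"angular": [0,0,30],"jaw": 0.03},{"offset": [0,0,0],"angular": [0,0,40],"jaw": 0.03},{"offset": [0,0,0],"angular": [0,0,50],"jaw": 0.03}]}}

```text
time_s: 3.82
eef_pos: [490.4, -162.6, 255.4]
ee_rot: [-0.0, 0.999, 0.038, -0.0]
force: [1.1, -0.2, -0.3]
grip_width: 0.352
```

Call:
{"op": "move_arm", "data": {"motion": [{"offset": [0,0,0],"angular": [0,0,10],"jaw": 0.03},{"offset": [0,0,0],"angular": [0,0,20],"jaw": 0.03},{"offset": [0,0,0],"angular": [0,0,30],"jaw": 0.03},{"offset": [0,0,0],"angular": [0,0,40],"jaw": 0.03},{"offset": [0,0,0],"angular": [0,0,50],"jaw": 0.03}]}}

```text
time_s: 4.45
eef_pos: [490.4, -162.6, 255.4]
ee_rot: [-0.0, 0.922, -0.388, -0.0]
force: [0.9, -0.4, 0.7]
grip_width: 0.348
```

Call:
{"op": "move_arm", "data": {"motion": [{"offset": [0,0,0.01],"angular": [0,0,0],"jaw": 0.03},{"offset": [0,0,0.02],"angular": [0,0,0],"jaw": 0.03},{"offset": [0,0,0.03],"angular": [0,0,0],"jaw": 0.03},{"offset": [0,0,0.03],"angular": [0,0,0],"jaw": 0.03}]}}

```text
time_s: 4.95
eef_pos: [490.3, -163.6, 224.3]
ee_rot: [-0.0, 0.923, -0.386, -0.001]
force: [0.1, 0.1, -0.3]
grip_width: 0.35
```

Run:
```python
from h import *
c=cap('wrist','w2');st=ctrl.sense();print(st['time_s'],st['eef_pos'],st['ee_rot'],st['joints'],st['grip_width'],st['force'])
p=proj(c,[[490.7,-164,174.5],[490.7,-164,160.5]]);print(p)
out=[]
for f,u,v in(('w1',325,250),('w2',int(p[0,0]),int(p[0,1]))):
    im=cv2.imread('pics/%s.png'%f)[v-50:v+50,u-40:u+40]; print(f,u-40,v-50)
    out.append(cv2.resize(cv2.convertScaleAbs(im,alpha=1.5),None,fx=5,fy=5,interpolation=cv2.INTER_CUBIC))
cv2.imwrite('pics/d.png',np.hstack(out))
```

```text
5.0 [ 490.61817134 -163.80286086  224.97149021] [-6.34928140e-05  9.22571957e-01 -3.85824925e-01 -3.27817760e-04] [-5.49032349e-01  3.10208553e-01  1.54772890e+00  2.67160465e-05
  1.28432253e+00  1.81396009e+00] 0.34737308837101394 [-0.08204662  0.10784927 -0.5231881 ]
[[323.87705029 276.8656811 ]
 [323.83864096 265.71699546]]
w1 285 200
w2 283 226
```

View pics/d.png

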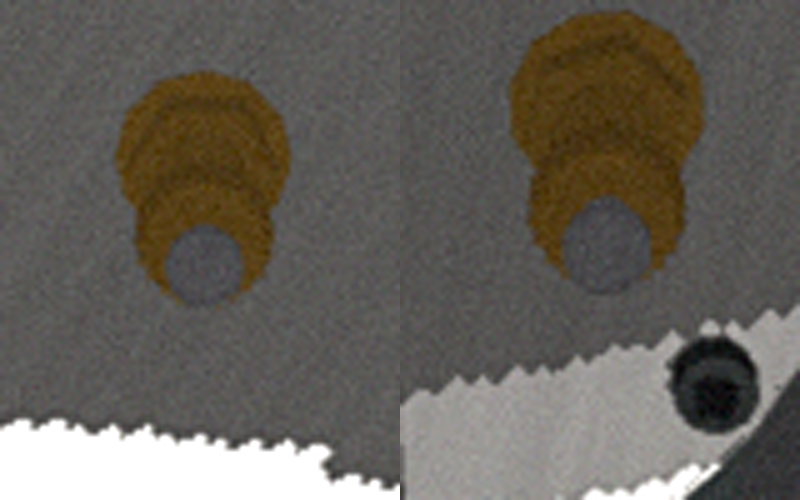

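Left crop (w1): pin top at pixel (325.4,252.6). Right crop (w2): pin top at (323.8,274.8).

Run:
```python
from h import *
a=load('w1');b=load('w2');t=load('top0');s=load('side0')
print(tri([(a,325.4,252.6),(b,323.8,274.8)]),atz(a,325.4,252.6,174.5),atz(b,323.8,274.8,174.5))
print(tri([(a,325.4,252.6),(b,323.8,274.8),(t,385.4,279.2),(s,329.6,291.6)]))
from scipy.spatial.transform import Rotation as R
st=ctrl.sense();q=st['ee_rot'];Rt=R.from_quat([q[1],q[2],q[3],q[0]]);m=Rt.as_matrix();print(m.round(4))
o,d=ray(b,320,240);print(Rt.inv().apply(o-st['eef_pos']))
P=(atz(a,325.4,252.6,174.5)+atz(b,323.8,274.8,174.5))/2
P[2]=160.5+8; print(P,Rt.inv().apply(P-st['eef_pos']))
```

```text
[ 490.35542203 -163.77818587  171.01319307] [ 489.17611541 -163.36204945  174.5       ] [ 491.43408668 -164.69489901  174.5       ]
[ 490.69488433 -163.78890961  172.64942366]
[[ 7.023e-01 -7.119e-01 -6.000e-04]
 [-7.119e-01 -7.023e-01  4.000e-04]
 [-7.000e-04  1.000e-04 -1.000e+00]]
[ 7.54716422e+01 -1.17740947e-01 -1.30411500e+02]
[ 490.30510105 -164.02847423  168.5       ] [-2.23229421e-02  3.73649666e-01  5.64715681e+01]
```

Call:
{"op": "move_arm", "data": {"motion": [{"offset": [0,0.0003,0.018],"angular": [0,0,0],"jaw": 0.03},{"offset": [0,0.0003,0.036],"angular": [0,0,0],"jaw": 0.03},{"offset": [0,0.0003,0.054],"angular": [0,0,0],"jaw": 0.03},{"offset": [0,0.0003,0.0715],"angular": [0,0,0],"jaw": 0.03},{"offset": [0,0.0003,0.0715],"angular": [0,0,0],"jaw": 0.03}]}}

```text
time_s: 5.62
eef_pos: [490.2, -163.9, 153.2]
ee_rot: [-0.0, 0.922, -0.386, -0.001]
force: [0.7, -0.1, 0.6]
grip_width: 0.35
```

Call:
{"op": "move_arm", "data": {"motion": [{"offset": [0,0,0],"angular": [0,0,0],"jaw": 0.02},{"offset": [0,0,0],"angular": [0,0,0],"jaw": 0.017},{"offset": [0,0,0],"angular": [0,0,0],"jaw": 0.016}], "squeeze": 20}}

```text
time_s: 6.0
eef_pos: [490.6, -164.2, 154.3]
ee_rot: [0.0, 0.922, -0.386, 0.0]
force: [0.9, 0.1, 0.4]
grip_width: 0.187
```

Run:
```python
from h import *
c=cap('wrist','w3');st=ctrl.sense();print(st['time_s'],st['eef_pos'],st['grip_width'],st['force'],st['wrist_torque'])
im=c['img'][150:450,120:520,::-1];cv2.imwrite('pics/e.png',cv2.resize(cv2.convertScaleAbs(im,alpha=1.5),None,fx=2,fy=2))
```

```text
6.05 [ 490.59344093 -164.1214152   154.15943823] 0.1881884871479982 [ 0.29261246 -0.32192395  0.92235511] [ 0.01997041 -0.05543807 -0.01345437]
```

View pics/e.png

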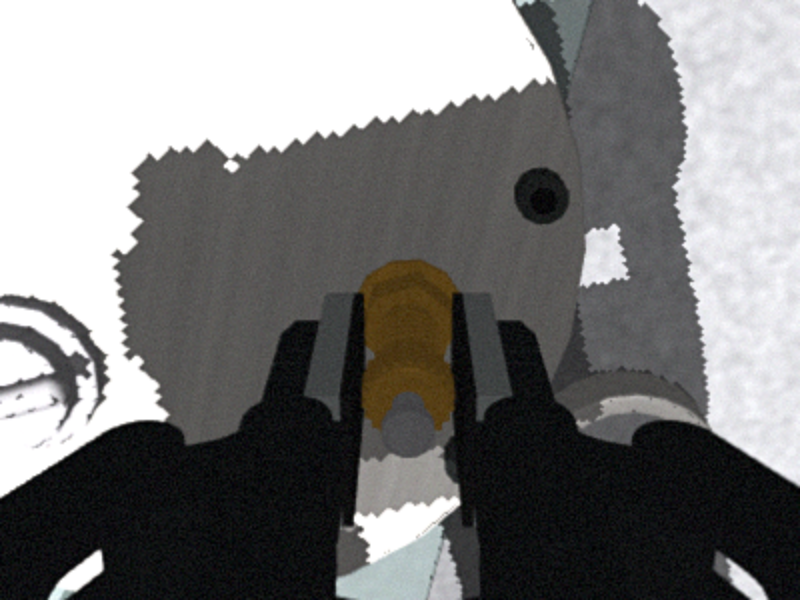

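The nut is centred between the pads, which straddle it at crop x≈362–454. Gripping.

Call:
{"op": "move_arm", "data": {"motion": [{"offset": [0,0,0],"angular": [0,0,0],"jaw": 0.014},{"offset": [0,0,0],"angular": [0,0,0],"jaw": 0.012},{"offset": [0,0,0],"angular": [0,0,0],"jaw": 0.01}], "squeeze": 34}}

```text
time_s: 6.42
eef_pos: [490.6, -164.1, 154.0]
ee_rot: [0.0, 0.922, -0.386, 0.0]
force: [-1.1, 0.6, 1.8]
grip_width: 0.137
```

```bash
cat > s.py <<'E'
from h import *
st=ctrl.sense();print(st['time_s'],st['eef_pos'].round(2),st['ee_rot'].round(3),'g',round(st['grip_width']*85.4,2),'F',st['force'].round(2),'T',st['wrist_torque'].round(3),'q6',st['joints'][5].round(3))
E
python3 s.py
```

```text
6.425 [ 490.56 -164.09  153.98] [ 0.     0.922 -0.386  0.   ] g 11.69 F [-1.05  0.59  1.84] T [0.104 0.006 0.01 ] q6 1.814
```

Call:
{"op": "move_arm", "data": {"motion": [{"offset": [0,0,0],"angular": [0,0,0],"jaw": 0.01},{"offset": [0,0,0],"angular": [0,0,0],"jaw": 0.01}]}}

```text
time_s: 6.68
eef_pos: [490.6, -164.1, 153.9]
ee_rot: [-0.0, 0.922, -0.386, 0.0]
force: [0.5, 0.8, 3.1]
grip_width: 0.14
```

```bash
python3 s.py
python3 - <<'E'
from h import *
c=cap('wrist','w4')
im=c['img'][250:400,220:420,::-1];cv2.imwrite('pics/f.png',cv2.resize(cv2.convertScaleAbs(im,alpha=1.5),None,fx=4,fy=4))
E
```

```text
6.675 [ 490.55 -164.06  153.93] [-0.     0.922 -0.386  0.   ] g 11.94 F [0.53 0.8  3.06] T [ 0.122 -0.016 -0.01 ] q6 1.814
```

View pics/f.png

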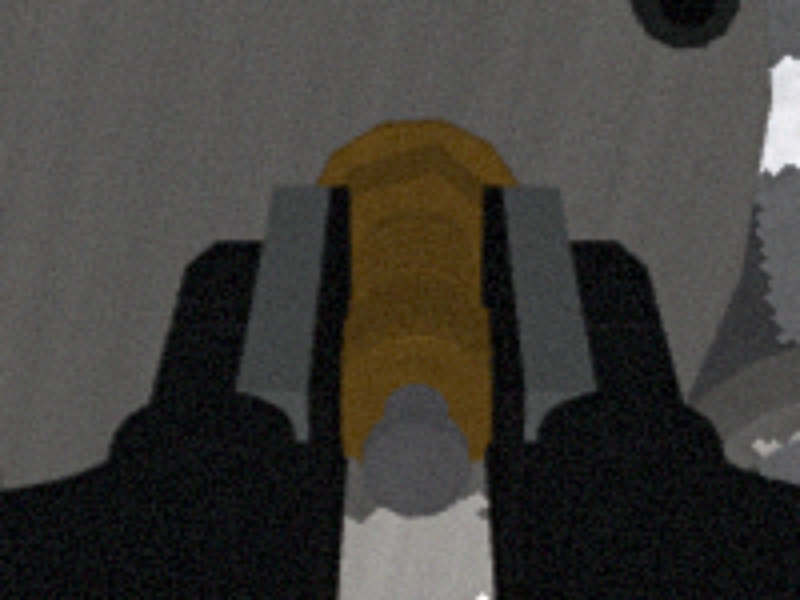

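Call:
{"op": "move_arm", "data": {"motion": [{"offset": [0,0,-0.0002],"angular": [0,0,-8],"jaw": 0.01},{"offset": [0,0,-0.0003],"angular": [0,0,-17],"jaw": 0.01},{"offset": [0,0,-0.0004],"angular": [0,0,-26],"jaw": 0.01},{"offset": [0,0,-0.0005],"angular": [0,0,-35],"jaw": 0.01},{"offset": [0,0,-0.0006],"angular": [0,0,-45],"jaw": 0.01}]}}

```text
time_s: 7.35
eef_pos: [490.6, -164.0, 154.3]
ee_rot: [-0.0, 1.0, -0.001, 0.0]
force: [-0.2, 0.4, 1.8]
grip_width: 0.143
```

```bash
python3 s.py
```

```text
7.35 [ 490.55 -164.02  154.35] [-0.     1.    -0.001  0.   ] g 12.24 F [-0.18  0.41  1.79] T [ 0.044 -0.037 -0.063] q6 1.023
```

Call:
{"op": "move_arm", "data": {"motion": [{"offset": [0,0,-0.0001],"angular": [0,0,-10],"jaw": 0.01},{"offset": [0,0,-0.0002],"angular": [0,0,-20],"jaw": 0.01},{"offset": [0,0,-0.0003],"angular": [0,0,-30],"jaw": 0.01},{"offset": [0,0,-0.0004],"angular": [0,0,-40],"jaw": 0.01},{"offset": [0,0,-0.0005],"angular": [0,0,-50],"jaw": 0.01}]}}

```text
time_s: 7.98
eef_pos: [490.5, -164.0, 154.8]
ee_rot: [-0.0, 0.907, 0.422, 0.0]
force: [0.2, 0.6, 0.8]
grip_width: 0.142
```

Call:
{"op": "move_arm", "data": {"motion": [{"offset": [0,0,-0.0001],"angular": [0,0,-10],"jaw": 0.01},{"offset": [0,0,-0.0002],"angular": [0,0,-20],"jaw": 0.01},{"offset": [0,0,-0.0003],"angular": [0,0,-30],"jaw": 0.01},{"offset": [0,0,-0.0003],"angular": [0,0,-40],"jaw": 0.01},{"offset": [0,0,-0.0004],"angular": [0,0,-50],"jaw": 0.01}]}}

```text
time_s: 8.6
eef_pos: [490.5, -163.9, 155.2]
ee_rot: [-0.0, 0.644, 0.765, 0.0]
force: [-0.2, 0.3, 0.9]
grip_width: 0.141
```

```bash
python3 s.py
```

```text
8.6 [ 490.47 -163.93  155.19] [-0.     0.644  0.765  0.   ] g 12.06 F [-0.23  0.29  0.91] T [ 0.133 -0.011 -0.058] q6 -0.722
```

Call:
{"op": "move_arm", "data": {"motion": [{"offset": [0,0,-0.0001],"angular": [0,0,-10],"jaw": 0.01},{"offset": [0,0,-0.0002],"angular": [0,0,-20],"jaw": 0.01},{"offset": [0,0,-0.0002],"angular": [0,0,-30],"jaw": 0.01},{"offset": [0,0,-0.0003],"angular": [0,0,-40],"jaw": 0.01},{"offset": [0,0,-0.0004],"angular": [0,0,-50],"jaw": 0.01}]}}

```text
time_s: 9.22
eef_pos: [490.4, -164.0, 155.6]
ee_rot: [-0.0, 0.26, 0.966, 0.0]
force: [-0.8, 1.2, 1.7]
grip_width: 0.142
```

Call:
{"op": "move_arm", "data": {"motion": [{"offset": [0,0,-0.0001],"angular": [0,0,-10],"jaw": 0.01},{"offset": [0,0,-0.0002],"angular": [0,0,-20],"jaw": 0.01},{"offset": [0,0,-0.0003],"angular": [0,0,-30],"jaw": 0.01},{"offset": [0,0,-0.0003],"angular": [0,0,-40],"jaw": 0.01},{"offset": [0,0,-0.0004],"angular": [0,0,-50],"jaw": 0.01}]}}

```text
time_s: 9.85
eef_pos: [490.4, -164.0, 156.0]
ee_rot: [-0.0, -0.173, 0.985, 0.0]
force: [0.2, -0.0, 2.7]
grip_width: 0.139
```

```bash
python3 s.py
python3 - <<'E'
from h import *
c=cap('wrist','w5')
E
```

```text
9.85 [ 490.39 -164.04  156.01] [-0.    -0.173  0.985  0.   ] g 11.86 F [ 0.21 -0.02  2.68] T [ 0.118  0.034 -0.052] q6 -2.468
```

Call:
{"op": "move_arm", "data": {"motion": [{"offset": [0,0,0],"angular": [0,0,0],"jaw": 0.03},{"offset": [0,0,0],"angular": [0,0,0],"jaw": 0.03}]}}

```text
time_s: 10.15
eef_pos: [490.4, -164.0, 155.9]
ee_rot: [-0.0, -0.169, 0.986, 0.0]
force: [-0.6, -0.7, 0.2]
grip_width: 0.35
```

```bash
python3 s.py
```

```text
10.15 [ 490.4  -164.04  155.91] [-0.    -0.169  0.986  0.   ] g 29.88 F [-0.63 -0.69  0.21] T [ 0.03   0.038 -0.002] q6 -2.459
```

Call:
{"op": "move_arm", "data": {"motion": [{"offset": [0,0,0],"angular": [0,0,10],"jaw": 0.03},{"offset": [0,0,0],"angular": [0,0,20],"jaw": 0.03},{"offset": [0,0,0],"angular": [0,0,30],"jaw": 0.03},{"offset": [0,0,0],"angular": [0,0,40],"jaw": 0.03},{"offset": [0,0,0],"angular": [0,0,50],"jaw": 0.03}]}}

```text
time_s: 10.78
eef_pos: [490.4, -164.1, 156.0]
ee_rot: [-0.0, 0.266, 0.964, 0.0]
force: [-0.6, 1.0, -0.5]
grip_width: 0.351
```

Call:
{"op": "move_arm", "data": {"motion": [{"offset": [0,0,0],"angular": [0,0,10],"jaw": 0.03},{"offset": [0,0,0],"angular": [0,0,20],"jaw": 0.03},{"offset": [0,0,0],"angular": [0,0,30],"jaw": 0.03},{"offset": [0,0,0],"angular": [0,0,40],"jaw": 0.03},{"offset": [0,0,0],"angular": [0,0,50],"jaw": 0.03}]}}

```text
time_s: 11.4
eef_pos: [490.4, -164.1, 156.0]
ee_rot: [-0.0, 0.649, 0.761, -0.0]
force: [0.1, -0.3, -0.1]
grip_width: 0.352
```

Call:
{"op": "move_arm", "data": {"motion": [{"offset": [0,0,0],"angular": [0,0,10],"jaw": 0.03},{"offset": [0,0,0],"angular": [0,0,20],"jaw": 0.03},{"offset": [0,0,0],"angular": [0,0,30],"jaw": 0.03},{"offset": [0,0,0],"angular": [0,0,40],"jaw": 0.03},{"offset": [0,0,0],"angular": [0,0,50],"jaw": 0.03}]}}

```text
time_s: 12.02
eef_pos: [490.4, -164.1, 156.0]
ee_rot: [-0.0, 0.91, 0.416, -0.0]
force: [-0.2, 0.0, 0.9]
grip_width: 0.356
```

Call:
{"op": "move_arm", "data": {"motion": [{"offset": [0,0,0],"angular": [0,0,10],"jaw": 0.03},{"offset": [0,0,0],"angular": [0,0,20],"jaw": 0.03},{"offset": [0,0,0],"angular": [0,0,30],"jaw": 0.03},{"offset": [0,0,0],"angular": [0,0,30],"jaw": 0.02}]}}

```text
time_s: 12.52
eef_pos: [490.4, -164.1, 156.0]
ee_rot: [-0.0, 0.985, 0.17, -0.0]
force: [0.0, -0.3, -0.3]
grip_width: 0.231
```

Call:
{"op": "move_arm", "data": {"motion": [{"offset": [0,0,0],"angular": [0,0,0],"jaw": 0.016},{"offset": [0,0,0],"angular": [0,0,0],"jaw": 0.014},{"offset": [0,0,0],"angular": [0,0,0],"jaw": 0.012},{"offset": [0,0,0],"angular": [0,0,0],"jaw": 0.01},{"offset": [0,0,0],"angular": [0,0,0],"jaw": 0.01}]}}

```text
time_s: 13.15
eef_pos: [490.4, -164.0, 156.1]
ee_rot: [-0.0, 0.985, 0.17, -0.0]
force: [-0.6, 1.1, 0.4]
grip_width: 0.137
```

```bash
python3 s.py
```

```text
13.15 [ 490.45 -164.03  156.14] [-0.     0.985  0.17  -0.   ] g 11.67 F [-0.59  1.09  0.42] T [ 0.09   0.109 -0.012] q6 0.679
```

Gripped again with low force. Second stroke, 170°.

Call:
{"op": "move_arm", "data": {"motion": [{"offset": [0,0,-0.0001],"angular": [0,0,-8],"jaw": 0.01},{"offset": [0,0,-0.0002],"angular": [0,0,-16],"jaw": 0.01},{"offset": [0,0,-0.0003],"angular": [0,0,-25],"jaw": 0.01},{"offset": [0,0,-0.0004],"angular": [0,0,-35],"jaw": 0.01},{"offset": [0,0,-0.0004],"angular": [0,0,-45],"jaw": 0.01}]}}

```text
time_s: 13.78
eef_pos: [490.5, -164.1, 156.5]
ee_rot: [-0.0, 0.844, 0.537, 0.0]
force: [-0.0, 0.6, 1.8]
grip_width: 0.138
```

Call:
{"op": "move_arm", "data": {"motion": [{"offset": [0,0,-0.0001],"angular": [0,0,-10],"jaw": 0.01},{"offset": [0,0,-0.0002],"angular": [0,0,-20],"jaw": 0.01},{"offset": [0,0,-0.0003],"angular": [0,0,-30],"jaw": 0.01},{"offset": [0,0,-0.0004],"angular": [0,0,-40],"jaw": 0.01},{"offset": [0,0,-0.0005],"angular": [0,0,-50],"jaw": 0.01}]}}

```text
time_s: 14.4
eef_pos: [490.5, -164.1, 157.0]
ee_rot: [0.0, 0.538, 0.843, 0.0]
force: [-0.2, 0.3, -0.2]
grip_width: 0.141
```

```bash
python3 s.py
```

```text
14.4 [ 490.51 -164.07  156.96] [0.    0.538 0.843 0.   ] g 12.03 F [-0.16  0.3  -0.24] T [ 0.099 -0.071 -0.1  ] q6 -0.984
```

Call:
{"op": "move_arm", "data": {"motion": [{"offset": [0,0,-0.0001],"angular": [0,0,-10],"jaw": 0.01},{"offset": [0,0,-0.0002],"angular": [0,0,-20],"jaw": 0.01},{"offset": [0,0,-0.0003],"angular": [0,0,-30],"jaw": 0.01},{"offset": [0,0,-0.0004],"angular": [0,0,-40],"jaw": 0.01},{"offset": [0,0,-0.0005],"angular": [0,0,-50],"jaw": 0.01}]}}

```text
time_s: 15.02
eef_pos: [490.5, -164.0, 157.4]
ee_rot: [0.0, 0.131, 0.991, 0.0]
force: [1.1, 0.8, -1.1]
grip_width: 0.141
```

Call:
{"op": "move_arm", "data": {"motion": [{"offset": [0,0,-0.0001],"angular": [0,0,-10],"jaw": 0.01},{"offset": [0,0,-0.0002],"angular": [0,0,-20],"jaw": 0.01},{"offset": [0,0,-0.0002],"angular": [0,0,-25],"jaw": 0.01},{"offset": [0,0,-0.0002],"angular": [0,0,-25],"jaw": 0.01}]}}

```text
time_s: 15.52
eef_pos: [490.5, -164.0, 157.6]
ee_rot: [0.0, -0.083, 0.997, 0.0]
force: [-0.1, 0.7, -0.0]
grip_width: 0.14
```

```bash
python3 s.py
```

```text
15.525 [ 490.52 -164.    157.61] [ 0.    -0.083  0.997  0.   ] g 11.97 F [-0.09  0.71 -0.01] T [ 0.067 -0.068 -0.003] q6 -2.287
```

Call:
{"op": "move_arm", "data": {"motion": [{"offset": [0,0,0],"angular": [0,0,0],"jaw": 0.03},{"offset": [0,0,0],"angular": [0,0,0],"jaw": 0.03},{"offset": [0,0,-0.015],"angular": [0,0,0],"jaw": 0.03},{"offset": [0,0,-0.03],"angular": [0,0,0],"jaw": 0.03},{"offset": [0,0,-0.045],"angular": [0,0,0],"jaw": 0.03}]}}

```text
time_s: 16.15
eef_pos: [490.6, -164.2, 204.3]
ee_rot: [0.0, -0.083, 0.997, -0.0]
force: [0.7, -0.5, -0.3]
grip_width: 0.351
```

Call:
{"op": "move_arm", "data": {"motion": [{"offset": [0,0,-0.01],"angular": [0,0,0],"jaw": 0.03},{"offset": [0,0,-0.01],"angular": [0,0,0],"jaw": 0.015},{"offset": [0,0,0],"angular": [0,0,0],"jaw": 0.0},{"offset": [0,0,0],"angular": [0,0,0],"jaw": 0.0},{"offset": [0,0,0],"angular": [0,0,0],"jaw": 0.0}]}}

```text
time_s: 16.77
eef_pos: [490.4, -164.0, 202.3]
ee_rot: [-0.0, -0.083, 0.997, 0.0]
force: [0.0, 0.7, 1.1]
grip_width: 0.004
```

```bash
python3 s.py
python3 - <<'E'
from h import *
c=cap('wrist','w6')
p=proj(c,[[490.5,-164,174.5]])[0];print(p)
u,v=int(p[0]),int(p[1])
im=c['img'][v-75:v+75,u-100:u+100,::-1];print(u-100,v-75);cv2.imwrite('pics/g.png',cv2.resize(cv2.convertScaleAbs(im,alpha=1.5),None,fx=4,fy=4,interpolation=cv2.INTER_CUBIC))
E
```

```text
16.775 [ 490.4  -164.02  202.31] [-0.    -0.083  0.997  0.   ] g 0.32 F [0.04 0.73 1.1 ] T [-0.015  0.012 -0.005] q6 -2.287
[323.02098252 300.43467106]
223 225
```

View pics/g.png

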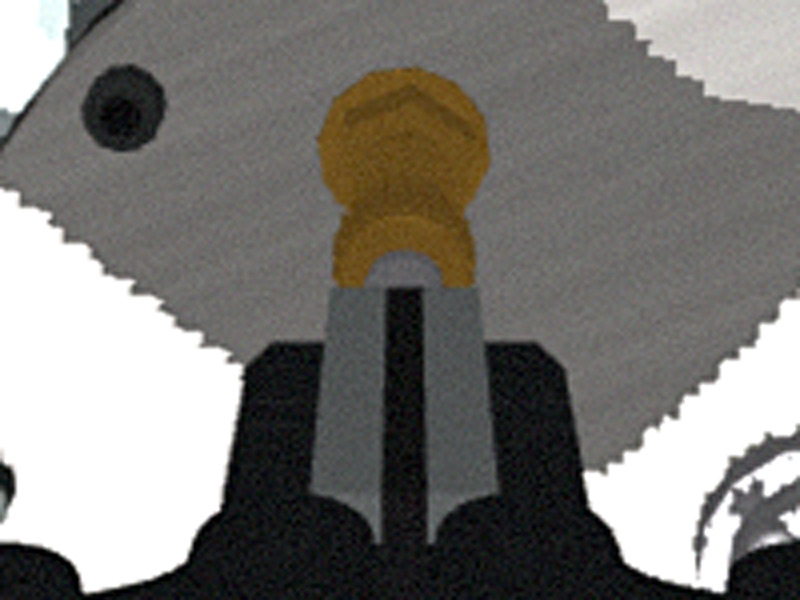

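Fingertips are shut and centred over the pin: pin centre x≈404, finger seam x≈405. Moving down to feel for it.

Call:
{"op": "move_arm", "data": {"motion": [{"offset": [0,0,0.005],"angular": [0,0,0],"jaw": 0.0},{"offset": [0,0,0.01],"angular": [0,0,0],"jaw": 0.0},{"offset": [0,0,0.0125],"angular": [0,0,0],"jaw": 0.0},{"offset": [0,0,0.0135],"angular": [0,0,0],"jaw": 0.0},{"offset": [0,0,0.0135],"angular": [0,0,0],"jaw": 0.0}]}}

```text
time_s: 17.45
eef_pos: [490.5, -164.1, 189.2]
ee_rot: [0.0, -0.083, 0.997, -0.0]
force: [-1.2, -0.8, 0.3]
grip_width: -0.002
```

```bash
python3 s.py
```

```text
17.45 [ 490.5  -164.07  189.2 ] [ 0.    -0.083  0.997 -0.   ] g -0.19 F [-1.17 -0.8   0.31] T [ 0.037 -0.001 -0.004] q6 -2.287
```

Call:
{"op": "move_arm", "data": {"motion": [{"offset": [0,0,0.0004],"angular": [0,0,0],"jaw": 0.0},{"offset": [0,0,0.0008],"angular": [0,0,0],"jaw": 0.0},{"offset": [0,0,0.0012],"angular": [0,0,0],"jaw": 0.0},{"offset": [0,0,0.0012],"angular": [0,0,0],"jaw": 0.0}]}}

```text
time_s: 17.95
eef_pos: [490.5, -164.1, 188.0]
ee_rot: [-0.0, -0.083, 0.997, 0.0]
force: [0.0, 0.4, 1.1]
grip_width: 0.002
```

```bash
python3 s.py
```

```text
17.95 [ 490.47 -164.08  187.97] [-0.    -0.083  0.997  0.   ] g 0.17 F [0.05 0.4  1.06] T [-0.033  0.052 -0.018] q6 -2.287
```

Call:
{"op": "move_arm", "data": {"motion": [{"offset": [0,0,0.0004],"angular": [0,0,0],"jaw": 0.0},{"offset": [0,0,0.0008],"angular": [0,0,0],"jaw": 0.0},{"offset": [0,0,0.0012],"angular": [0,0,0],"jaw": 0.0},{"offset": [0,0,0.0012],"angular": [0,0,0],"jaw": 0.0}]}}

```text
time_s: 18.45
eef_pos: [490.5, -164.1, 186.8]
ee_rot: [-0.0, -0.083, 0.997, 0.0]
force: [-0.4, 0.3, 0.0]
grip_width: 0.004
```

```bash
python3 s.py
```

```text
18.45 [ 490.45 -164.08  186.76] [-0.    -0.083  0.997  0.   ] g 0.37 F [-0.38  0.27  0.05] T [0.002 0.03  0.033] q6 -2.287
```

Call:
{"op": "move_arm", "data": {"motion": [{"offset": [0,0,0.0003],"angular": [0,0,0],"jaw": 0.0},{"offset": [0,0,0.0006],"angular": [0,0,0],"jaw": 0.0},{"offset": [0,0,0.0006],"angular": [0,0,0],"jaw": 0.0}]}}

```text
time_s: 18.82
eef_pos: [490.5, -164.1, 186.2]
ee_rot: [-0.0, -0.083, 0.997, 0.0]
force: [-0.8, -0.5, -0.1]
grip_width: -0.001
```

```bash
python3 s.py
```

```text
18.825 [ 490.47 -164.07  186.19] [-0.    -0.083  0.997  0.   ] g -0.11 F [-0.84 -0.45 -0.1 ] T [-0.044 -0.028  0.004] q6 -2.287
```

Call:
{"op": "move_arm", "data": {"motion": [{"offset": [0,0,0.0003],"angular": [0,0,0],"jaw": 0.0},{"offset": [0,0,0.0006],"angular": [0,0,0],"jaw": 0.0},{"offset": [0,0,0.0006],"angular": [0,0,0],"jaw": 0.0}]}}

```text
time_s: 19.2
eef_pos: [490.5, -164.1, 185.6]
ee_rot: [0.0, -0.083, 0.997, -0.0]
force: [0.7, -0.3, 0.5]
grip_width: 0.002
```

Call:
{"op": "move_arm", "data": {"motion": [{"offset": [0,0,0.0003],"angular": [0,0,0],"jaw": 0.0},{"offset": [0,0,0.0006],"angular": [0,0,0],"jaw": 0.0},{"offset": [0,0,0.0006],"angular": [0,0,0],"jaw": 0.0}]}}

```text
time_s: 19.58
eef_pos: [490.5, -164.1, 185.5]
ee_rot: [0.0, -0.083, 0.997, -0.0]
force: [-1.2, 0.7, 5.5]
grip_width: -0.001
```

```bash
python3 s.py
```

```text
19.575 [ 490.54 -164.09  185.47] [ 0.    -0.083  0.997 -0.   ] g -0.08 F [-1.17  0.7   5.49] T [0.103 0.259 0.031] q6 -2.287
```

Contact at TCP z≈185.5 with 5.5 N, and about 10 N/mm of arm compliance. Pressing in.

Call:
{"op": "move_arm", "data": {"motion": [{"offset": [0,0,0.0005],"angular": [0,0,0],"jaw": 0.0},{"offset": [0,0,0.001],"angular": [0,0,0],"jaw": 0.0},{"offset": [0,0,0.0015],"angular": [0,0,0],"jaw": 0.0},{"offset": [0,0,0.0015],"angular": [0,0,0],"jaw": 0.0}]}}

```text
time_s: 20.08
eef_pos: [490.6, -164.1, 184.1]
ee_rot: [0.0, -0.083, 0.997, -0.0]
force: [-2.2, 1.4, 6.7]
grip_width: 0.001
```

```bash
python3 s.py
```

```text
20.075 [ 490.57 -164.11  184.1 ] [ 0.    -0.083  0.997 -0.   ] g 0.05 F [-2.17  1.44  6.67] T [ 0.194  0.322 -0.019] q6 -2.287
```

Call:
{"op": "move_arm", "data": {"motion": [{"offset": [0,0,0.0004],"angular": [0,0,0],"jaw": 0.0},{"offset": [0,0,0.0008],"angular": [0,0,0],"jaw": 0.0},{"offset": [0,0,0.0008],"angular": [0,0,0],"jaw": 0.0}]}}

```text
time_s: 20.45
eef_pos: [490.6, -164.1, 183.4]
ee_rot: [0.0, -0.083, 0.997, -0.0]
force: [-2.9, 2.3, 7.2]
grip_width: -0.002
```

```bash
python3 s.py
```

```text
20.45 [ 490.58 -164.1   183.37] [ 0.    -0.083  0.997 -0.   ] g -0.19 F [-2.94  2.27  7.2 ] T [ 0.2    0.427 -0.039] q6 -2.287
```

Call:
{"op": "move_arm", "data": {"motion": [{"offset": [0.0002,0.0002,0.0003],"angular": [0,0,0],"jaw": 0.0},{"offset": [0.0002,0.0002,0.0006],"angular": [0,0,0],"jaw": 0.0},{"offset": [0.0002,0.0002,0.0006],"angular": [0,0,0],"jaw": 0.0}]}}

```text
time_s: 20.82
eef_pos: [490.5, -164.1, 182.9]
ee_rot: [0.001, -0.083, 0.997, -0.0]
force: [-1.7, 1.4, 7.6]
grip_width: 0.001
```

```bash
python3 s.py
```

```text
20.825 [ 490.53 -164.09  182.94] [ 0.001 -0.083  0.997 -0.   ] g 0.13 F [-1.67  1.38  7.61] T [ 0.148  0.308 -0.013] q6 -2.287
```

Call:
{"op": "move_arm", "data": {"motion": [{"offset": [0,0,0.0002],"angular": [0,0,0],"jaw": 0.0},{"offset": [0,0,0.0002],"angular": [0,0,0],"jaw": 0.0}]}}

```text
time_s: 21.08
eef_pos: [490.5, -164.1, 182.8]
ee_rot: [0.001, -0.083, 0.997, -0.0]
force: [-0.9, 0.4, 7.9]
grip_width: 0.002
```

```bash
python3 s.py
```

```text
21.075 [ 490.54 -164.08  182.76] [ 0.001 -0.083  0.997 -0.   ] g 0.19 F [-0.87  0.39  7.85] T [ 0.115  0.239 -0.021] q6 -2.287
```

Call:
{"op": "move_arm", "data": {"motion": [{"offset": [0,0,0.0002],"angular": [0,0,0],"jaw": 0.0},{"offset": [0,0,0.0002],"angular": [0,0,0],"jaw": 0.0}]}}

```text
time_s: 21.32
eef_pos: [490.5, -164.1, 182.6]
ee_rot: [0.001, -0.083, 0.997, -0.0]
force: [-1.2, 1.4, 7.7]
grip_width: -0.004
```

```bash
python3 s.py
```

```text
21.325 [ 490.52 -164.09  182.55] [ 0.001 -0.083  0.997 -0.   ] g -0.35 F [-1.2   1.4   7.66] T [ 0.188  0.278 -0.004] q6 -2.287
```

Call:
{"op": "move_arm", "data": {"motion": [{"offset": [0,0,0.0002],"angular": [0,0,0],"jaw": 0.0},{"offset": [0,0,0.0002],"angular": [0,0,0],"jaw": 0.0}]}}

```text
time_s: 21.58
eef_pos: [490.5, -164.1, 182.4]
ee_rot: [0.001, -0.083, 0.997, -0.001]
force: [-1.4, 1.3, 7.2]
grip_width: 0.0
```

```bash
python3 s.py
```

```text
21.575 [ 490.54 -164.08  182.41] [ 0.001 -0.083  0.997 -0.001] g 0.0 F [-1.37  1.33  7.19] T [0.114 0.256 0.087] q6 -2.287
```

Call:
{"op": "move_arm", "data": {"motion": [{"offset": [0,0,0.0002],"angular": [0,0,0],"jaw": 0.0},{"offset": [0,0,0.0002],"angular": [0,0,0],"jaw": 0.0}]}}

```text
time_s: 21.82
eef_pos: [490.5, -164.1, 182.3]
ee_rot: [0.001, -0.083, 0.997, -0.001]
force: [-1.5, 0.9, 8.9]
grip_width: 0.001
```

```bash
python3 s.py
```

```text
21.825 [ 490.54 -164.09  182.34] [ 0.001 -0.083  0.997 -0.001] g 0.11 F [-1.55  0.92  8.94] T [ 0.119  0.388 -0.062] q6 -2.287
```

Call:
{"op": "move_arm", "data": {"motion": [{"offset": [0,0,0.0002],"angular": [0,0,0],"jaw": 0.0},{"offset": [0,0,0.0002],"angular": [0,0,0],"jaw": 0.0}]}}

```text
time_s: 22.08
eef_pos: [490.6, -164.1, 182.3]
ee_rot: [0.001, -0.083, 0.997, -0.001]
force: [-2.1, 1.1, 11.3]
grip_width: -0.006
```

```bash
python3 s.py
```

```text
22.075 [ 490.59 -164.11  182.33] [ 0.001 -0.083  0.997 -0.001] g -0.49 F [-2.06  1.12 11.33] T [ 0.213  0.426 -0.064] q6 -2.287
```

On the hard stop: force went from 8.9 to 11.3 N with no movement, about 3.1 mm below contact. Holding for 2 s or more.

Call:
{"op": "move_arm", "data": {"motion": [{"offset": [0,0,0],"angular": [0,0,0],"jaw": 0.0},{"offset": [0,0,0],"angular": [0,0,0],"jaw": 0.0},{"offset": [0,0,0],"angular": [0,0,0],"jaw": 0.0},{"offset": [0,0,0],"angular": [0,0,0],"jaw": 0.0},{"offset": [0,0,0],"angular": [0,0,0],"jaw": 0.0}]}}

```text
time_s: 22.7
eef_pos: [490.6, -164.1, 182.3]
ee_rot: [0.001, -0.083, 0.997, -0.001]
force: [-2.3, 0.0, 11.1]
grip_width: 0.005
```

```bash
python3 s.py
```

```text
22.7 [ 490.57 -164.12  182.3 ] [ 0.001 -0.083  0.997 -0.001] g 0.47 F [-2.32  0.04 11.06] T [ 0.168  0.399 -0.026] q6 -2.287
```

Call:
{"op": "move_arm", "data": {"motion": [{"offset": [0,0,0],"angular": [0,0,0],"jaw": 0.0},{"offset": [0,0,0],"angular": [0,0,0],"jaw": 0.0},{"offset": [0,0,0],"angular": [0,0,0],"jaw": 0.0},{"offset": [0,0,0],"angular": [0,0,0],"jaw": 0.0},{"offset": [0,0,0],"angular": [0,0,0],"jaw": 0.0}]}}

```text
time_s: 23.32
eef_pos: [490.6, -164.1, 182.3]
ee_rot: [0.001, -0.083, 0.997, -0.001]
force: [-3.2, 1.6, 10.3]
grip_width: 0.002
```

Call:
{"op": "move_arm", "data": {"motion": [{"offset": [0,0,0],"angular": [0,0,0],"jaw": 0.0},{"offset": [0,0,0],"angular": [0,0,0],"jaw": 0.0},{"offset": [0,0,0],"angular": [0,0,0],"jaw": 0.0},{"offset": [0,0,0],"angular": [0,0,0],"jaw": 0.0},{"offset": [0,0,0],"angular": [0,0,0],"jaw": 0.0}]}}

```text
time_s: 23.95
eef_pos: [490.6, -164.1, 182.3]
ee_rot: [0.001, -0.083, 0.997, -0.001]
force: [-2.5, 0.9, 9.9]
grip_width: -0.003
```

Call:
{"op": "move_arm", "data": {"motion": [{"offset": [0,0,0],"angular": [0,0,0],"jaw": 0.0},{"offset": [0,0,0],"angular": [0,0,0],"jaw": 0.0},{"offset": [0,0,0],"angular": [0,0,0],"jaw": 0.0},{"offset": [0,0,0],"angular": [0,0,0],"jaw": 0.0},{"offset": [0,0,0],"angular": [0,0,0],"jaw": 0.0}]}}

```text
time_s: 24.58
eef_pos: [490.6, -164.1, 182.3]
ee_rot: [0.001, -0.083, 0.997, -0.001]
force: [-2.1, 1.9, 10.4]
grip_width: 0.0
```

```bash
python3 s.py
```

```text
24.575 [ 490.58 -164.1   182.3 ] [ 0.001 -0.083  0.997 -0.001] g 0.01 F [-2.11  1.86 10.39] T [ 0.218  0.406 -0.056] q6 -2.287
```

Call:
{"op": "move_arm", "data": {"motion": [{"offset": [0,0,0],"angular": [0,0,0],"jaw": 0.0},{"offset": [0,0,0],"angular": [0,0,0],"jaw": 0.0},{"offset": [0,0,0],"angular": [0,0,0],"jaw": 0.0},{"offset": [0,0,0],"angular": [0,0,0],"jaw": 0.0}]}}

```text
time_s: 25.08
eef_pos: [490.6, -164.1, 182.3]
ee_rot: [0.001, -0.084, 0.997, -0.001]
force: [-1.7, 1.1, 10.6]
grip_width: -0.001
```

```bash
python3 s.py
```

```text
25.075 [ 490.59 -164.1   182.34] [ 0.001 -0.084  0.997 -0.001] g -0.09 F [-1.74  1.07 10.56] T [ 0.174  0.429 -0.024] q6 -2.287
```

Held for 3 s at about 10.5 N. Now I rise gently, back off, and check the result.

Call:
{"op": "move_arm", "data": {"motion": [{"offset": [0,0,-0.001],"angular": [0,0,0],"jaw": 0.0},{"offset": [0,0,-0.002],"angular": [0,0,0],"jaw": 0.0},{"offset": [0,0,-0.004],"angular": [0,0,0],"jaw": 0.0},{"offset": [0,0,-0.008],"angular": [0,0,0],"jaw": 0.0},{"offset": [0,0,-0.02],"angular": [0,0,0],"jaw": 0.0}]}}

```text
time_s: 25.7
eef_pos: [490.0, -163.8, 201.1]
ee_rot: [-0.001, -0.083, 0.997, 0.0]
force: [-0.4, 0.7, 0.0]
grip_width: -0.006
```

Call:
{"op": "move_arm", "data": {"motion": [{"offset": [0,0,-0.02],"angular": [0,0,0],"jaw": 0.0},{"offset": [0,0,-0.04],"angular": [0,0,0],"jaw": 0.0},{"offset": [0,0,-0.06],"angular": [0,0,0],"jaw": 0.01},{"offset": [0,0,-0.06],"angular": [0,0,0],"jaw": 0.03},{"offset": [0,0,-0.06],"angular": [0,0,0],"jaw": 0.03}]}}

```text
time_s: 26.32
eef_pos: [490.0, -163.8, 260.4]
ee_rot: [-0.0, -0.083, 0.997, 0.0]
force: [0.4, -0.4, 0.9]
grip_width: 0.348
```

```bash
python3 s.py
python3 - <<'E'
from h import *
c=cap('wrist','w7')
# expected outlines: pin top circle, nut top/bottom circles if nut_mid z is 160.5 or 164
p=proj(c,[[490.5,-164,174.5]])[0];u,v=int(p[0]),int(p[1])
im=cv2.convertScaleAbs(c['img'][v-60:v+60,u-80:u+80,::-1],alpha=1.5)
im=cv2.resize(im,None,fx=5,fy=5,interpolation=cv2.INTER_CUBIC)
th=np.linspace(0,2*np.pi,60)
def circ(z,r,col):
    q=proj(c,np.c_[490.4+r*np.cos(th),-164+r*np.sin(th),0*th+z]);q=((q-[u-80,v-60]+.5)*5)-.5
    cv2.polylines(im,[q.round().astype(int)],True,col,1)
off=-2 # wrist camera saw the pin at about 172
circ(174.5+off,4.2,(255,255,255)); circ(165+off,7,(0,0,255)); circ(168.5+off,7,(0,255,0))
cv2.imwrite('pics/k.png',im)
E
```

```text
26.325 [ 490.   -163.76  260.42] [-0.    -0.083  0.997  0.   ] g 29.72 F [ 0.35 -0.43  0.87] T [-0.017  0.041  0.028] q6 -2.287
```

View pics/k.png

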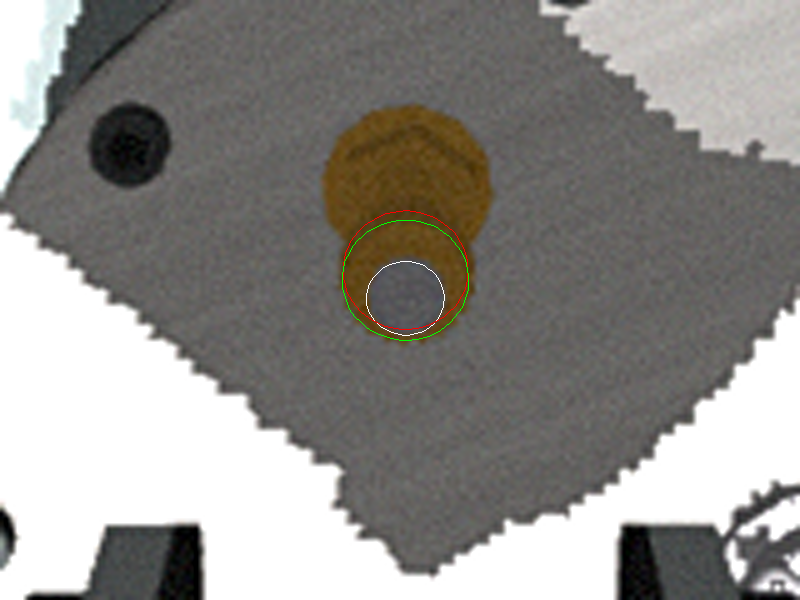

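The picture shows the pin back at its sprung-out height: the head fills the white outline at about (405,298). The nut's rim follows the green "climbed 3.5 mm" outline and extends past the pin at the bottom (y≈342), where the tight-nut red outline would stop at y≈330. So the nut stands backed off. Handing in.

```bash
python3 -c "
from rig import ctrl
print(ctrl.finish_job())"
```

```text
the job is handed in; nothing more can be done
None
```

The pot is bled and handed in at about 26 s: the nut is backed off, and the pin was pressed to its stop, held and let spring back.

- **Lock nut:** I turned it about 415° anticlockwise in two gripped strokes, raising the hand with it. The torque readings during the strokes (0.05–0.10 N m) showed it turning. The last wrist picture matches a nut about 3.5 mm above tight.
- **Valve pin:** The shut fingertips met it at 5.5 N and reached the hard stop about 3.1 mm lower. There the force rose to 11.3 N with no further movement. I held it for 3 s at about 10–11 N.
- **Pin load:** The highest total I read was 11.6 N, including 2–3.5 N of sideways force. Forces were only read at intervals, but none came near 15 N.
- **After release:** The pin is back at its sprung-out height in the last picture, and the gripper is clear about 75 mm above it.

**Checks that disagreed or were not made:**
- The wrist camera placed the pin about 2–3 mm lower than the given sizes, roughly its calibration tolerance. I set the final outlines with a 2 mm correction, so the nut's climb is approximate; the full free stroke confirms it.
- I took no final overview picture of the loose things, but the path stayed well clear of them and no force reading showed any contact.

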